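# Complete the bead-jar row and present the glass rod above it

### The arm

A 6-joint arm with a two-finger parallel gripper is mounted at the origin on the work surface. World frame = base frame: x ahead of the robot, y to its left, z up, the work surface at z = 0. Lengths are in m, angles in rad, forces in N, time in s.
With the tool pointing down it reaches from about 0.4 to 0.925 m from the base axis. Payload 3.4 kg.
Tool frame: the origin (TCP) lies at the very end of the fingers, on their centre line; the grasp point (between the pads) lies manip.pinch_z behind it (manip.pinch_z is the distance from the TCP to the grasp point, in m); z points along the fingers, y is the direction in which the jaws open and shut (so a half turn about z gives the same grasp; the last joint's range is limited). The gripper opens to 85 mm and grips with 20 to 120 N. Pads are 22 mm wide; open, the fingers measure 114 mm over their backs; the gripper's body (76 mm by 85 mm) begins 54 mm behind the grasp point. The pads swing forward as they close: fully open they stand 13 mm farther back than shut.
Start: joints at [-1.327, 0.307, 1.506, -0, 1.328, -0.073], TCP at [0.179, -0.546, 0.231] pointing down, gripper open.
Joint ranges: [-3.12, 3.12], [-1.05, 2.28], [0.14, 2.33], [-1.42, 4.57], [0.1, 2.73], [-2.68, 2.68]. Speed limits (rad/s): [2.57, 2.57, 3.14, 3.14, 3.14, 3.14].

### API

Orientations are given as a unit quaternion [w, x, y, z].
In Python, from plant import manip, vision, order gives the robot as it stands. The module is installed in compiled form; this text tells all that it offers.
- The arm moves only by the tool carry_out, never from a script. Its argument "moves" is one flat list of numbers, 7 for each row, row after row: the shift along the tool's x, y, z in mm, then the turn, a rotation vector about the tool's x, y, z in degrees, then the finger opening in mm, from 0 to 85.4. A call has exactly 5 rows; each row is the pose to reach, as a shift and turn from the pose commanded when the call began, along the tool's axes at that moment; what a row does not reach only later rows make up. A row lasts 1/10 s, in which the tool goes at most 50 mm and 8.59 degrees, less where a joint would pass 70% of its speed; a pose out of reach is approached as far as the arm can. A call with a gripper value outside its range is refused whole. The fingers move at their own pace and stop on an object; "newtons" is the grip in N (left out, the last holds). Time passes only in rows, so rows that repeat a pose let the fingers close, or fill a call up. It gives the time, the measured TCP pose, the force and the opening at its end, in the units of the state.
- manip.sense(): the state, without advancing time (a new reading comes with each control period).
- vision.snapshot(name): name is "side" or "top"; returns the picture (400x640x3 uint8, red, green, blue); there is no depth.
- vision.get_calibration(name): a dict with "fx", "fy", "cx", "cy" (pixels), "dist_coeffs" ([k1, k2, p1, p2, k3] as OpenCV has them; the pictures are not rectified), "T" (4x4, takes a point from camera to world coordinates). Camera axes: x right, y up, looking along -z (the intrinsics and any distortion apply to the point x, -y, -z); pixel columns grow to the right and rows downward; lengths in m; the calibration is good to about 2 mm. A picture is of the moment at which its call begins. get_calibration takes no time and is no camera call.
- order.sign_off(): hands the job in, once; it reports no verdict.
The state is a dict: "t": time; "qpos": joint angles; "joint_velocities": joint speeds; "tau": joint torques, N m; "position": TCP position; "tcp_rot": TCP orientation; "contact_force": force on the tool from outside, world axes, zero at the start; "ft_torque": the same for the moment, N m; "gripper_width": finger opening in m.
Only numpy, scipy, OpenCV 4.12 (cv2) and the standard library are available. Lean on these libraries where they do the work, as an engineer would, in place of code of your own. Each camera call takes 0.05 s, during which the arm holds its last target. There are 200 camera calls.

### The job

Set up the colour comparison for a bead customer: first stand the stray bead jar on the paper dot in the jar row, so that all four jars stand upright in one straight row on the low shelf, and let go of it. Then draw the long glass rod out of the slanted wooden holder, turn it level and hold it about a hand's breadth (6 to 10 cm) above the jar lids, lengthwise along the row and with its middle over the middle of the shelf. Finish while still holding the rod there, clear of everything, and leave the other three jars, the short rods and the dish where they are.

Things in the scene. Friction and masses are not known exactly. Their poses are not given: they have to be found in the camera images.
- stray_jar: the loose bead jar standing on the table in the middle, apart from the shelf: clear cylinder with a metal lid of the same width, 44 mm diameter, 70 mm high, about 0.12 kg; origin at the centre of its underside, z up
- jar_a: one of three jars already standing on the shelf, same as the stray jar (44 mm diameter, 70 mm high), origin at the centre of its underside; leave it
- jar_b: another such jar on the shelf; leave it
- jar_c: another such jar on the shelf; leave it
- spot: flat white paper dot, 40 mm diameter, on the shelf top, marking the empty place of the row (may be a gap or an end of the row); origin at its centre on the shelf top, 40 mm above the table. Places are 64 mm apart, so neighbouring jars leave 20 mm between them
- shelf: low wooden display shelf (board on two feet), 100 mm deep (its x) and 270 mm long (its y), fixed; its top is 40 mm above the table; origin on the table under the shelf's middle, z up. The row of jars runs along its y axis through its middle, places at y = -96, -32, +32, +96 mm
- holder: fixed wooden rod holder, base 190 mm (its x) by 130 mm (y), at most 100 mm high; tilted block with three sockets at x = -55, 0, 55 mm, 15.5 mm wide, 55 mm deep, leaning 35 deg from vertical (rods sag to 37) to its -y: rods in them point along (0, -0.574, 0.819) in its frame; socket mouths at y = -20, z = 84 mm. Origin on the table under the base's middle, z up
- long_rod: the long round glass rod, 14 mm diameter, 260 mm long, about 0.1 kg, standing in one of the sockets (any of the three), 205 mm of it out of the holder, its top about 250 mm above the table; origin at the centre of its lower end, z along the rod towards its free upper end
- long_rod_mid (a point): the middle of the long rod, 130 mm from its ends; axes as long_rod
- short_rod_a: a short glass rod, 14 mm diameter, 120 mm long, in another socket, 65 mm of it out of the holder; origin at the centre of its lower end, z towards its upper end; leave it
- short_rod_b: a second such short rod in the remaining socket; leave it
- dish: small white dish with beads, 90 mm wide, 26 mm high, on the table beyond the work; origin at the centre of its underside; leave it

How it is judged:
On the way, in this order (a step that is already met when the one before it is completed fails the run):
1. the stray jar stands upright on the paper dot in the row, let go and at rest (horizontal distance between stray_jar and spot below 0.012 m and z of stray_jar in the frame of shelf between 0.034 and 0.046 m and angle between stray_jar's own z axis and vertical below 0.1 rad and contact force between the fingers and stray_jar below 0.1 N and linear speed of stray_jar below 0.02 m/s), for 0.3 s.
2. the long rod is held by the fingers, wholly drawn out of the holder and raised (z of long_rod in the frame of holder above 0.095 m and contact force between the fingers and long_rod above 1 N and contact force between long_rod and holder below 0.1 N), for 0.1 s.
At the end, for the whole second after the job is handed in: Stray jar upright, released, within 12 mm of the dot. Long rod gripped, still, level within 11 deg, along the row within 14 deg, its middle within 50 mm of the shelf middle and 40 to 130 mm above the lids, touching nothing else. Other jars, short rods moved under 12 mm, dish under 20 mm (horizontal distance between stray_jar and spot below 0.012 m and z of stray_jar in the frame of shelf between 0.034 and 0.046 m and angle between each of stray_jar, jar_a, jar_b, jar_c's own z axis and vertical below 0.1 rad and contact force between each of the fingers, long_rod and stray_jar below 0.1 N and angle between long_rod's own z axis and vertical between 1.37 and 1.77 rad and angle between the z axis of long_rod and the y axis of shelf, either way round below 0.25 rad and horizontal distance between long_rod_mid and shelf below 0.05 m and z of long_rod_mid in the frame of shelf between 0.15 and 0.24 m and contact force between the fingers and long_rod above 1 N and linear speed of long_rod below 0.03 m/s and angular speed of long_rod below 0.15 rad/s and contact force between long_rod and jar_a below 0.1 N and contact force between long_rod and jar_b below 0.1 N and contact force between long_rod and jar_c below 0.1 N and contact force between long_rod and shelf below 0.1 N and contact force between long_rod and holder below 0.1 N and distance of each of jar_a, jar_b, jar_c, short_rod_a, short_rod_b from where it was at the start of the episode below 0.012 m and distance of dish from where it was at the start of the episode below 0.02 m); the arm keeps its last pose, push and grip.
It fails at once if a jar is knocked over (angle between any of jar_a, jar_b, jar_c, stray_jar's own z axis and vertical above 0.6 rad).
It fails at once if a short rod is pulled out or knocked away (distance of any of short_rod_a, short_rod_b from where it was at the start of the episode above 0.02 m).
It fails at once if a jar already in the row is moved out of its place (distance of any of jar_a, jar_b, jar_c from where it was at the start of the episode above 0.02 m).
It fails at once if the dish is pushed away (distance of dish from where it was at the start of the episode above 0.02 m).
It also fails if it takes over 53 s, if anything falls off the work surface, if the arm or the gripper's body presses on something with over 40 N, if the wrist force passes 120 N, or if a joint passes its speed limit or range.

## Working session

There is one attempt and no reset: what is moved stays moved. The work goes in short steps, Python scripts to look and compute and a tool call to move; the robot and the scene stay as the last step left them, time stands still between calls to the robot, and variables do not carry over. Pictures are saved under pics/ and viewed, about 8 in all and at most 12, crops included, and the job is handed in when it is done.

Besides the shell and the picture viewer there is one more tool, called after "Call:" by a JSON object that holds its "name" and its "arguments". carry_out: Moves the arm, as the interface text tells. Its arguments: {"type":"object","properties":{"moves":{"type":"array"},"newtons":{"type":"number"}},"required":["moves"]}

```bash
mkdir -p pics; ls; python3 - <<'E'
from plant import manip, vision, order
import cv2, numpy as np
np.set_printoptions(precision=4,suppress=True)
print(manip.sense(), manip.pinch_z)
for n in("side","top"):
    im=vision.snapshot(n); cv2.imwrite(f"pics/{n}0.png",im[:,:,::-1]); print(n,vision.get_calibration(n))
E
```

```text
pics
{'t': 0.0, 'qpos': array([-1.3275,  0.3075,  1.5077,  0.    ,  1.3284, -0.0735]), 'joint_velocities': array([-0.0008, -0.0018, -0.0006, -0.    ,  0.0002, -0.001 ]), 'tau': array([ -0.0008, -45.756 , -25.192 ,   0.0001,   0.0133,  -0.    ]), 'position': array([ 0.1789, -0.5457,  0.2304]), 'tcp_rot': array([-0.001 ,  0.9875,  0.1577, -0.0001]), 'contact_force': array([0.023 , 0.2273, 0.016 ]), 'ft_torque': array([-0.0005, -0.0274, -0.0245]), 'gripper_width': 0.08534848763197299} 0.0187
side {'fx': 475.7294112430311, 'fy': 475.7294112430311, 'cx': 320.76606718195393, 'cy': 207.50280657187366, 'dist_coeffs': array([-0.0158,  0.    ,  0.    ,  0.    ,  0.    ]), 'T': array([[-0.9824,  0.1115, -0.1496,  0.4212],
       [-0.1857, -0.6635,  0.7248,  0.8627],
       [-0.0184,  0.7398,  0.6725,  0.8896],
       [ 0.    ,  0.    ,  0.    ,  1.    ]])}
top {'fx': 459.2353197348477, 'fy': 459.2353197348477, 'cx': 323.4855738939333, 'cy': 188.8248098656135, 'dist_coeffs': array([-0.048,  0.   ,  0.   ,  0.   ,  0.   ]), 'T': array([[ 0.0138,  0.9951, -0.0979,  0.5218],
       [-0.9996,  0.0163,  0.024 ,  0.0522],
       [ 0.0255,  0.0976,  0.9949,  1.0744],
       [ 0.    ,  0.    ,  0.    ,  1.    ]])}
```

View pics/side0.png

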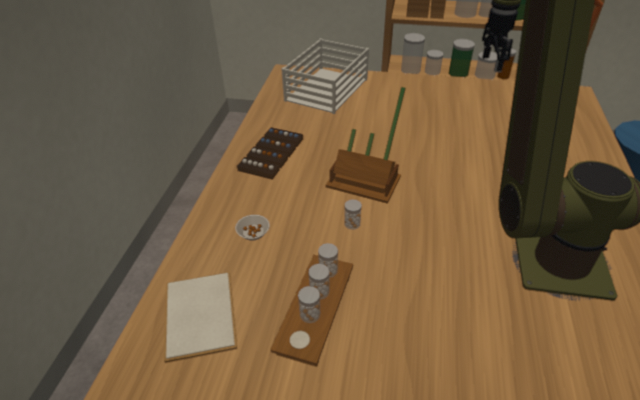

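View pics/top0.png

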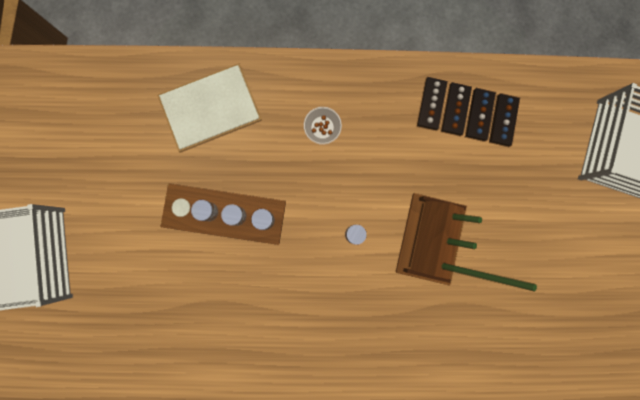

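The side view shows the dot at (300,340), row lids at (309,296), (319,272) and (328,251), the stray jar lid at (353,207), and the long rod's tip at (403,89). The top view shows the dot at (181,208), row lids at (202,210), (232,215) and (262,219), the stray lid at (356,234), the long rod from (445,267) to (534,288), and the dish at (323,125).

```bash
cat > h.py <<'E'
from plant import manip, vision, order
import cv2, numpy as np
from scipy.spatial.transform import Rotation as R
np.set_printoptions(precision=4,suppress=True)
C={n:vision.get_calibration(n) for n in("side","top")}
def ray(n,uv):
    c=C[n];K=np.array([[c['fx'],0,c['cx']],[0,c['fy'],c['cy']],[0,0,1]])
    p=cv2.undistortPoints(np.array([[uv]],float),K,c['dist_coeffs'])[0,0]
    T=c['T'];d=T[:3,:3]@[p[0],-p[1],-1];return T[:3,3],d/np.linalg.norm(d)
def onz(n,uv,z):
    o,d=ray(n,uv);return o+d*(z-o[2])/d[2]
def tri(us,ut):
    (o1,d1),(o2,d2)=ray("side",us),ray("top",ut)
    s=np.linalg.lstsq(np.c_[d1,-d2],o2-o1,rcond=None)[0]
    a,b=o1+s[0]*d1,o2+s[1]*d2
    return (a+b)/2,np.linalg.norm(a-b)
def blobs(m,lo=20):
    n,_,st,ce=cv2.connectedComponentsWithStats(m.astype(np.uint8))
    return [(ce[i].round(1),st[i,:].tolist()) for i in range(1,n) if st[i,4]>lo]
def rot():
    return R.from_quat(manip.sense()['tcp_rot'],scalar_first=True)
E
python3 - <<'E'
from h import *
for n in("side","top"):
    im=cv2.imread(f"pics/{n}0.png");h=cv2.cvtColor(im,cv2.COLOR_BGR2HSV);b,g,r=[im[:,:,i].astype(int) for i in range(3)]
    print(n)
    pts={'side':[(300,340),(309,296),(319,272),(328,251),(353,207),(395,120)],'top':[(181,208),(202,210),(232,215),(262,219),(356,234),(490,277)]}[n]
    for p in pts: print(p,im[p[1],p[0]],h[p[1],p[0]])
    m=(g>r+8)&(g>b+8)
    print('green',[x for x in blobs(m,15)])
    m=(b>r+3)&(b>120) if n=="top" else (abs(b-r)<25)&(b>100)
    print('lid',blobs(m,60))
    m=(b>120)&(r>150)&(b<r)
    print('white',blobs(m,60))
E
```

```text
side
(300, 340) [136 155 166] [ 19  46 166]
(309, 296) [129 139 144] [ 20  27 144]
(319, 272) [128 138 145] [ 18  30 145]
(328, 251) [127 137 145] [ 17  32 145]
(353, 207) [126 136 144] [ 17  32 144]
(395, 120) [39 74 55] [ 46 121  74]
green [(array([520.8,   9.5]), [516, 0, 10, 19, 115]), (array([460.,  62.]), [450, 48, 23, 28, 466]), (array([394.5, 121.1]), [385, 88, 19, 71, 184]), (array([351.3, 139.4]), [349, 130, 6, 21, 39]), (array([369.4, 143.5]), [367, 134, 6, 21, 43])]
lid [(array([414.2,  36.7]), [405, 33, 20, 8, 132]), (array([304.7,  50.8]), [287, 38, 37, 28, 78]), (array([463.8,  42.8]), [454, 39, 21, 9, 143]), (array([353.3,  59.4]), [335, 47, 34, 24, 79]), (array([434.8,  52.8]), [427, 50, 16, 7, 91]), (array([326.8,  75.1]), [313, 69, 28, 12, 174]), (array([343.5,  84.9]), [336, 76, 18, 19, 73]), (array([346.5,  89.3]), [336, 77, 25, 25, 101]), (array([319.6,  83.3]), [306, 79, 27, 9, 110]), (array([349.1,  93.4]), [335, 78, 30, 31, 103]), (array([316.5,  90.4]), [300, 85, 33, 11, 136]), (array([313.,  97.]), [293, 91, 39, 13, 157]), (array([309.6, 103.6]), [287, 97, 
[... 1405 characters left out ...]
, 255]), (array([598.7, 136.8]), [589, 100, 20, 73, 246]), (array([591.7, 138.4]), [583, 104, 19, 70, 190]), (array([321.3, 125.3]), [304, 107, 38, 37, 216]), (array([318.6, 128.5]), [311, 116, 19, 23, 178]), (array([329.5, 125. ]), [324, 117, 10, 15, 74]), (array([624.7, 179.2]), [610, 174, 30, 12, 70]), (array([620.5, 182.2]), [603, 176, 37, 14, 81]), (array([617. , 185.3]), [595, 178, 45, 16, 95]), (array([180.4, 207.1]), [172, 199, 18, 17, 245]), (array([ 17.7, 260.4]), [0, 204, 41, 107, 3408]), (array([ 41.6, 254.6]), [37, 210, 11, 90, 356]), (array([ 49.5, 254.4]), [45, 211, 11, 87, 328]), (array([ 57. , 253.4]), [52, 212, 11, 84, 299]), (array([ 63.8, 253. ]), [59, 213, 10, 81, 241])]
```

```bash
python3 - <<'E'
import cv2,numpy as np
a=cv2.imread("pics/side0.png")[70:370,250:450];b=cv2.imread("pics/top0.png")[170:310,150:550]
cv2.imwrite("pics/c1.png",cv2.resize(a,None,fx=2,fy=2,interpolation=2)[:, :])
cv2.imwrite("pics/c2.png",cv2.resize(b,None,fx=2,fy=2,interpolation=2))
A=cv2.resize(a[150:],None,fx=4,fy=4,interpolation=2)
cv2.imwrite("pics/c1.png",A)
E
```

```text
(no output)
```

View pics/c1.png

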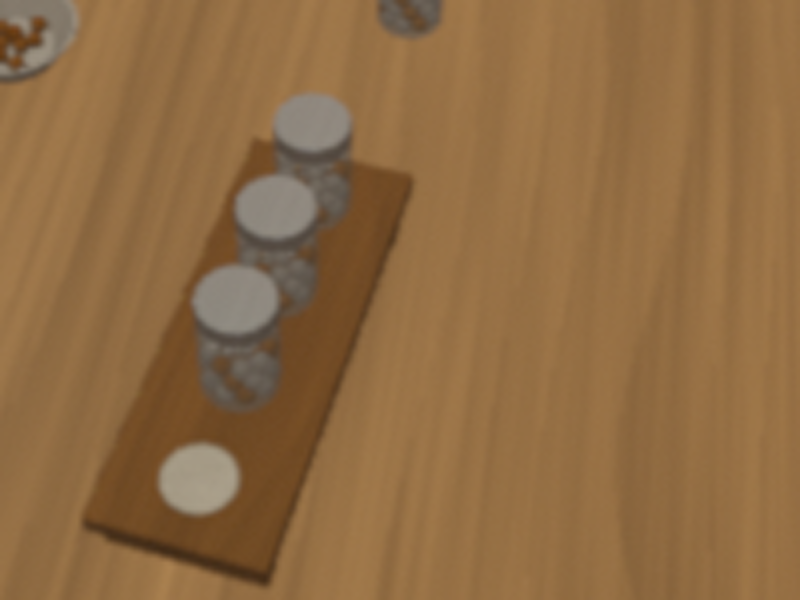

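The crop shows the dot free at the shelf's near end, with the three jars beyond it at 64 mm spacing.

```bash
python3 - <<'E'
from h import *
for k,s,t,z in [('dot',(299.4,339.3),(180.4,207.1),.04),('A',(308.7,294.6),(201.6,209.9),.11),('B',(318.8,271.4),(231.5,214.5),.11),('C',(327.6,250.5),(261.6,219),.11),('stray',(352.8,205.1),(356,234.2),.07)]:
    print(k,*tri(s,t),onz('top',t,z),onz('side',s,z))
# rod lines
D={}
for n in("side","top"):
    im=cv2.imread(f"pics/{n}0.png").astype(int);b,g,r=[im[:,:,i] for i in range(3)]
    num,lab,st,ce=cv2.connectedComponentsWithStats(((g>r+8)&(g>b+8)).astype(np.uint8))
    for i in range(1,num):
        if st[i,4]<30 or ce[i][0]>(450 if n=='side' else 600) : continue
        p=np.argwhere(lab==i)[:,::-1].astype(float);c=p.mean(0);v=np.linalg.svd(p-c)[2][0] if 0 else np.linalg.eigh(np.cov(p.T))[1][:,1]
        q=(p-c)@v; e=[c+v*q.min(),c+v*q.max()]
        print(n,e); D.setdefault(n,[]).append(e)
for i,j in((0,2),(1,0),(2,1)):
    es,et=sorted(D['side'][i],key=lambda e:e[1]),sorted(D['top'][j],key=lambda e:-e[0])
    # line = intersection of the two viewing planes
    ns=np.cross(ray('side',es[0])[1],ray('side',es[1])[1]);nt=np.cross(ray('top',et[0])[1],ray('top',et[1])[1])
    d=np.cross(ns,nt);d/=np.linalg.norm(d);d*=np.sign(d[2])
    A=np.array([ns,nt]);rhs=np.array([ns@C['side']['T'][:3,3],nt@C['top']['T'][:3,3]])
    pt=lambda z:np.linalg.solve(np.vstack([A,[0,0,1]]),np.r_[rhs,z])
    print('rod dir',d,'tilt',np.degrees(np.arccos(d[2])),'az',np.degrees(np.arctan2(d[1],d[0])),'at z.084',pt(.084),'z.25',pt(.25),'tip',tri(es[0],et[0]))
E
sed -i 's/^$//' h.py
```

```text
dot [0.5778 0.348  0.0419] 0.0015163442863122124 [0.5771 0.3484 0.04  ] [0.5789 0.3469 0.04  ]
A [0.5692 0.284  0.1089] 0.0017930854533332167 [0.5682 0.2836 0.11  ] [0.5699 0.2849 0.11  ]
B [0.5605 0.2209 0.1095] 0.0016399662013726812 [0.5596 0.2207 0.11  ] [0.5612 0.2214 0.11  ]
C [0.5524 0.1578 0.1086] 0.002279059199074481 [0.5512 0.1575 0.11  ] [0.5533 0.1592 0.11  ]
stray [ 0.5232 -0.0444  0.0691] 0.0016504966372353613 [ 0.5224 -0.0444  0.07  ] [ 0.5239 -0.0433  0.07  ]
side [array([402.6505,  87.9142]), array([385.4167, 158.1023])]
side [array([353.615 , 129.9073]), array([348.7898, 149.9494])]
side [array([371.7097, 133.9315]), array([366.9721, 153.9934])]
top [array([481.0376, 219.7193]), array([453.0045, 215.966 ])]
top [array([475.2457, 245.6803]), array([447.8907, 240.5868])]
top [array([535.3398, 287.5809]), array([442.6676, 265.3882])]
rod dir [-0.1317 -0.5768  0.8062] tilt 36.27645003093931 az -102.86226136826147 at z.084 [ 0.4592 -0.2241  0.084 ] z.25 [ 0.4321 -0.3429  0.25  ] tip (array([ 0.4305, -0.3566,  0.2439]), np.float64(0.0032333296399059035))
rod dir [-0.1345 -0.6025  0.7867] tilt 38.12143606018103 az -102.58571744739955 at z.084 [ 0.5661 -0.2412  0.084 ] z.25 [ 0.5378 -0.3683  0.25  ] tip (array([ 0.557 , -0.2999,  0.1296]), np.float64(0.0029730848447553785))
rod dir [-0.1296 -0.5581  0.8196] tilt 34.954869113446485 az -103.07188986774764 at z.084 [ 0.5124 -0.235   0.084 ] z.25 [ 0.4861 -0.348   0.25  ] tip (array([ 0.5031, -0.2865,  0.1303]), np.float64(0.0030793891044738537))
```

View pics/c2.png

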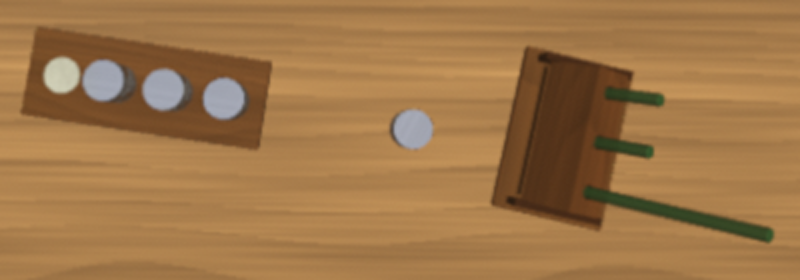

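The row runs at azimuth 82.4°, with spacing 64 mm and lids at 0.109 m, which all agrees with the text. The crop puts the long rod in the socket nearest the robot (lower in the picture). First I go up and over to the stray jar with the jaws across the row.

```bash
cat >> h.py <<'E'
def down(az):
    a=np.radians(az);y=np.array([np.cos(a),np.sin(a),0]);z=np.array([0,0,-1.]);return R.from_matrix(np.c_[np.cross(y,z),y,z])
def go(p,Rt,start=None):
    s=manip.sense();p0,R0=start or (s['position'],rot())
    print('shift mm',(R0.inv().apply(np.array(p)-p0)*1000).round(1),'turn deg',np.degrees((R0.inv()*Rt).as_rotvec()).round(1))
E
python3 - <<'E'
from h import *
go([.179,-.546,.35],down(-7.6)); go([.5232,-.0444,.35],down(-7.6))
E
```

```text
shift mm [  -0.     0.  -119.5] turn deg [ -0.1  -0.1 -64.2]
shift mm [ 483.3 -369.4 -118.8] turn deg [ -0.1  -0.1 -64.2]
```

Call:
{"name": "carry_out", "arguments": {"moves": [0,0,-50,0,0,-8,85,0,0,-100,0,0,-16,85,40,-30,-119,0,0,-24,85,80,-60,-119,0,0,-32,85,120,-90,-119,0,0,-40,85]}}

```text
t: 0.6
position: [0.2639, -0.4254, 0.351]
tcp_rot: [0.001, 0.873, 0.488, 0.0]
contact_force: [0.6, 0.2, -0.7]
gripper_width: 0.085
```

```bash
python3 - <<'E'
from h import *
print(manip.sense()['t'],manip.sense()['position'],manip.sense()['qpos']);go([.5232,-.0444,.35],down(-7.6))
E
```

```text
0.6 [ 0.2639 -0.4254  0.351 ] [-1.1003  0.1274  1.4484  0.0004  1.5642 -0.5484]
shift mm [460.4  21.1   0.8] turn deg [  0.1   0.  -24. ]
```

Call:
{"name": "carry_out", "arguments": {"moves": [46,2,0,0,0,-8,85,92,4,0,0,0,-16,85,138,6,0,0,0,-24,85,184,8,0,0,0,-24,85,230,10,0,0,0,-24,85]}}

```text
t: 1.1
position: [0.3935, -0.2342, 0.3501]
tcp_rot: [-0.0, 0.754, 0.657, -0.0]
contact_force: [0.7, -0.5, 0.5]
gripper_width: 0.0849
```

```bash
python3 - <<'E'
from h import *
print(manip.sense()['t'],manip.sense()['position'],manip.sense()['qpos']);go([.5232,-.0444,.17],down(-7.6))
E
```

```text
1.1 [ 0.3935 -0.2342  0.3501] [-0.6292  0.0641  1.5234 -0.      1.5545 -0.492 ]
shift mm [205.8 102.6 180.1] turn deg [-0.  -0.  -0.3]
```

Call:
{"name": "carry_out", "arguments": {"moves": [44,22,0,0,0,0,85,88,44,10,0,0,0,85,130,65,30,0,0,0,85,170,85,55,0,0,0,85,206,103,80,0,0,0,85]}}

```text
t: 1.6
position: [0.5242, -0.0442, 0.2697]
tcp_rot: [0.0, 0.754, 0.657, 0.0]
contact_force: [0.8, -0.4, 0.6]
gripper_width: 0.085
```

```bash
python3 - <<'E'
from h import *
print(manip.sense()['t'],manip.sense()['position'],manip.sense()['qpos']);go([.5232,-.0444,.03],down(-7.6))
im=vision.snapshot("top");cv2.imwrite("pics/t1.png",cv2.resize(im[100:320,220:460,::-1],None,fx=2.5,fy=2.5))
E
```

```text
1.6 [ 0.5242 -0.0442  0.2697] [-0.1644  0.2094  1.5457 -0.0001  1.3854 -0.028 ]
shift mm [ -0.3  -1.2 239.7] turn deg [ 0.1  0.  -0.2]
```

Call:
{"name": "carry_out", "arguments": {"moves": [0,-1,50,0,0,0,85,0,-1,100,0,0,0,85,0,-1,150,0,0,0,85,0,-1,200,0,0,0,85,0,-1,246,0,0,0,85], "newtons": 30}}

```text
t: 2.15
position: [0.5215, -0.0459, 0.0223]
tcp_rot: [-0.0, 0.754, 0.657, -0.0]
contact_force: [1.2, -0.5, -0.9]
gripper_width: 0.0852
```

Call:
{"name": "carry_out", "arguments": {"moves": [0,0,0,0,0,0,85,0,0,0,0,0,0,35,0,0,0,0,0,0,35,0,0,0,0,0,0,35,0,0,0,0,0,0,35], "newtons": 30}}

```text
t: 2.65
position: [0.5244, -0.0463, 0.0272]
tcp_rot: [0.002, 0.754, 0.657, 0.002]
contact_force: [0.1, 0.7, 8.4]
gripper_width: 0.0436
```

Call:
{"name": "carry_out", "arguments": {"moves": [0,0,0,0,0,0,35,0,0,0,0,0,0,35,0,0,-10,0,0,0,35,0,0,-30,0,0,0,35,0,0,-60,0,0,0,35], "newtons": 30}}

```text
t: 3.15
position: [0.5209, -0.0457, 0.0849]
tcp_rot: [-0.001, 0.754, 0.657, -0.001]
contact_force: [1.0, -0.6, -1.5]
gripper_width: 0.043
```

```bash
python3 - <<'E'
from h import *
im=vision.snapshot("side");cv2.imwrite("pics/s1.png",cv2.resize(im[130:330,260:460,::-1],None,fx=3,fy=3))
go([.578,.3475,.24],down(-7.6)); print(manip.sense()['position'])
E
```

```text
shift mm [ 397.3    0.2 -149.9] turn deg [ 0.4  0.  -0.2]
[ 0.5246 -0.0463  0.0902]
```

View pics/s1.png

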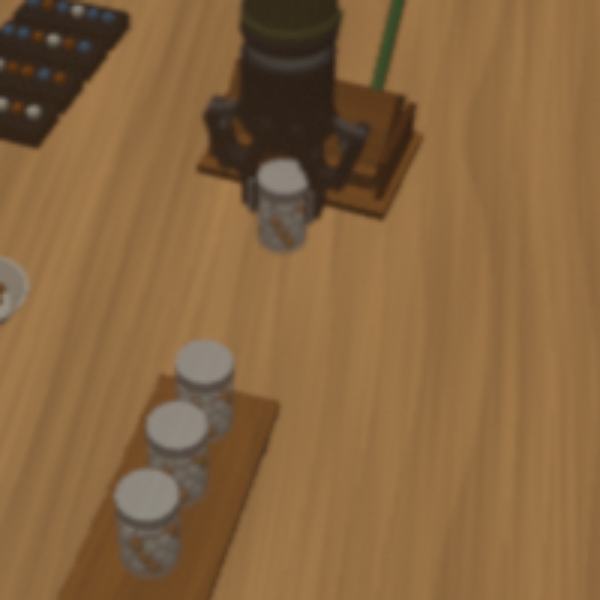

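The side crop shows the jar held upright and lifted, with its lid at about crop (282,175) and the row untouched. Carrying it over the row.

Call:
{"name": "carry_out", "arguments": {"moves": [10,0,-45,0,0,0,35,30,0,-90,0,0,0,35,70,0,-120,0,0,0,35,112,0,-145,0,0,0,35,158,0,-150,0,0,0,35]}}

```text
t: 3.7
position: [0.5458, 0.1117, 0.2397]
tcp_rot: [0.003, 0.754, 0.657, 0.004]
contact_force: [1.3, -0.2, -1.0]
gripper_width: 0.0431
```

Call:
{"name": "carry_out", "arguments": {"moves": [46,0,0,0,0,0,35,92,0,0,0,0,0,35,138,0,0,0,0,0,35,184,0,0,0,0,0,35,220,0,0,0,0,0,35]}}

```text
t: 4.2
position: [0.5734, 0.3313, 0.2355]
tcp_rot: [-0.0, 0.753, 0.658, 0.001]
contact_force: [-0.1, -0.1, -1.5]
gripper_width: 0.0438
```

```bash
python3 - <<'E'
from h import *
go([.5778,.3458,.15],down(-7.6)); print(manip.sense()['position'])
E
```

```text
shift mm [14.9  2.3 85.5] turn deg [ 0.1 -0.1 -0.2]
[0.5734 0.3313 0.2355]
```

Call:
{"name": "carry_out", "arguments": {"moves": [17,2,20,0,0,0,35,17,2,55,0,0,0,35,17,2,90,0,0,0,35,17,2,120,0,0,0,35,17,2,135,0,0,0,35]}}

```text
t: 4.7
position: [0.5759, 0.3442, 0.0969]
tcp_rot: [-0.001, 0.754, 0.657, -0.002]
contact_force: [-0.3, -0.5, -1.1]
gripper_width: 0.0434
```

```bash
python3 - <<'E'
from h import *
print(manip.sense()['position'],manip.sense()['contact_force'])
for n,bx in(("side",(200,230,220,170)),("top",(130,160,180,110))):
    im=vision.snapshot(n)[:,:,::-1];cv2.imwrite(f"pics/{n}2f.png",im)
a=cv2.resize(cv2.imread("pics/side2f.png")[220:380,240:400],None,fx=2.5,fy=2.5,interpolation=2)
b=cv2.resize(cv2.imread("pics/top2f.png")[130:290,130:290],None,fx=2.5,fy=2.5,interpolation=2)
cv2.imwrite("pics/m2.png",np.hstack([a,b]))
go([.5778,.3458,.067],down(-7.6))
E
```

```text
[0.5759 0.3442 0.0969] [-0.3104 -0.4583 -1.1445]
shift mm [ 2.2  1.8 30. ] turn deg [-0.3  0.2 -0.2]
```

View pics/m2.png

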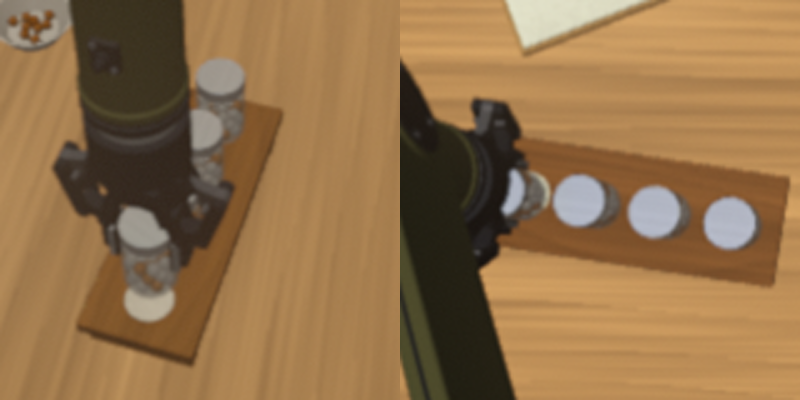

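The left part shows the jar's underside right above the dot at crop (150,300). The right part shows a clear gap to jar A. Lowering.

Call:
{"name": "carry_out", "arguments": {"moves": [2,1,5,0,0,0,35,2,1,10,0,0,0,35,2,1,16,0,0,0,35,2,1,22,0,0,0,35,2,1,25,0,0,0,35]}}

```text
t: 5.3
position: [0.5792, 0.3467, 0.0739]
tcp_rot: [-0.0, 0.754, 0.657, -0.0]
contact_force: [0.3, -0.2, -1.0]
gripper_width: 0.0432
```

Call:
{"name": "carry_out", "arguments": {"moves": [0,0,2,0,0,0,35,0,0,3,0,0,0,35,0,0,5,0,0,0,35,0,0,6,0,0,0,35,0,0,6,0,0,0,35]}}

```text
t: 5.8
position: [0.5794, 0.3469, 0.0681]
tcp_rot: [-0.0, 0.754, 0.657, -0.0]
contact_force: [-1.1, -0.2, -1.2]
gripper_width: 0.0429
```

Not touching yet (expected around 0.066 m), so I keep going gently.

Call:
{"name": "carry_out", "arguments": {"moves": [0,0,1,0,0,0,35,0,0,2,0,0,0,35,0,0,3,0,0,0,35,0,0,3,0,0,0,35,0,0,3,0,0,0,35]}}

```text
t: 6.3
position: [0.5796, 0.3471, 0.0672]
tcp_rot: [0.0, 0.754, 0.657, 0.001]
contact_force: [-3.2, -0.8, 8.1]
gripper_width: 0.0429
```

Contact at 8 N. Releasing, then rising.

Call:
{"name": "carry_out", "arguments": {"moves": [0,0,0,0,0,0,50,0,0,0,0,0,0,65,0,0,0,0,0,0,80,0,0,0,0,0,0,80,0,0,0,0,0,0,80]}}

```text
t: 6.8
position: [0.5794, 0.3469, 0.0651]
tcp_rot: [-0.0, 0.754, 0.657, -0.0]
contact_force: [0.2, -0.5, -0.2]
gripper_width: 0.0801
```

Call:
{"name": "carry_out", "arguments": {"moves": [0,0,-20,0,0,0,80,0,0,-60,0,0,0,80,0,0,-105,0,0,0,80,0,0,-150,0,0,0,80,0,0,-195,0,0,0,80]}}

```text
t: 7.3
position: [0.5792, 0.3468, 0.2618]
tcp_rot: [-0.0, 0.754, 0.657, -0.0]
contact_force: [0.4, 0.4, 0.6]
gripper_width: 0.0801
```

Call:
{"name": "carry_out", "arguments": {"moves": [-45,0,-30,0,0,0,80,-90,0,-60,0,0,0,80,-135,0,-60,0,0,0,80,-180,0,-60,0,0,0,80,-225,0,-60,0,0,0,80]}}

```text
t: 7.8
position: [0.5483, 0.1223, 0.3209]
tcp_rot: [0.0, 0.754, 0.657, 0.0]
contact_force: [1.1, -0.1, 0.4]
gripper_width: 0.0799
```

```bash
python3 - <<'E'
from h import *
s=manip.sense();print(s)
for n in("side","top"):
    im=vision.snapshot(n)[:,:,::-1];cv2.imwrite(f"pics/{n}3f.png",im);im=im.astype(int);b,g,r=[im[:,:,i] for i in range(3)]
    m=(b>r+3)&(b>120) if n=="top" else (abs(b-r)<25)&(b>100)
    print(n,[x for x in blobs(m,60) if x[0][1]>180])
E
```

```text
{'t': 7.8, 'qpos': array([ 0.1444,  0.2323,  1.3868, -0.0003,  1.5211,  0.2812]), 'joint_velocities': array([-0.7545, -0.2437,  0.3549,  0.    , -0.1055, -0.7449]), 'tau': array([  5.1643, -43.648 , -27.7612,   0.1594,   0.3403,   0.7919]), 'position': array([0.5483, 0.1223, 0.3209]), 'tcp_rot': array([0.0005, 0.7538, 0.6572, 0.0005]), 'contact_force': array([ 1.0762, -0.1249,  0.3649]), 'ft_torque': array([ 0.0316, -0.0414, -0.0482]), 'gripper_width': 0.07990293023829764}
side [(array([251.9, 219.7]), [243, 216, 18, 9, 81]), (array([327.7, 250.5]), [319, 244, 18, 14, 196]), (array([318.8, 271.4]), [309, 264, 20, 16, 241]), (array([308.7, 294.6]), [299, 286, 20, 18, 270]), (array([297. , 319.8]), [287, 311, 21, 19, 313])]
top []
```

Side lid positions of A–C are unchanged. Next comes the rod: a perpendicular grasp from the holder side, 95 mm above the socket mouth, which will leave the tool pointing straight down once the rod is level.

```bash
cat >> h.py <<'E'
d=np.array([-.1317,-.5768,.8062]);d/=np.linalg.norm(d)
def rodframe():
    y=np.cross([0,0,1],d);y/=np.linalg.norm(y)   # horizontal, across the rod
    if y[0]<0: y=-y
    z=np.cross(-d,y); return R.from_matrix(np.c_[-d,y,z])
P=np.array([.4592,-.2241,.084])+.095*d
E
python3 - <<'E'
from h import *
Q=rodframe();M=Q.as_matrix();print(M,P)
print('stray lid side',onz('side',(297,319.8),.11),'A',onz('side',(308.7,294.6),.11))
pre=P+(.019-.11)*M[:,2];print(pre)
print(manip.sense()['position']);go(pre+[0,.0,.08],Q);go(pre,Q)
E
```

```text
[[ 0.1317  0.9749 -0.1795]
 [ 0.5768 -0.2226 -0.786 ]
 [-0.8062  0.     -0.5916]] [ 0.4467 -0.2789  0.1606]
stray lid side [0.5799 0.348  0.11  ] A [0.5699 0.2849 0.11  ]
[ 0.463  -0.2074  0.2144]
[0.5476 0.1189 0.3207]
shift mm [-334.9  -37.4   27.3] turn deg [  2.2 -53.5   4.3]
shift mm [-334.7  -37.4  107.3] turn deg [  2.2 -53.5   4.3]
```

The stray jar is within 2 mm of the dot, seen by the same camera.

Call:
{"name": "carry_out", "arguments": {"moves": [-40,-4,3,0,-8,0,40,-80,-8,6,1,-16,1,40,-120,-13,9,1,-24,2,40,-160,-18,12,1,-32,3,40,-200,-22,15,2,-40,3,40]}}

```text
t: 8.4
position: [0.4999, -0.0712, 0.3061]
tcp_rot: [0.214, 0.724, 0.597, -0.27]
contact_force: [0.1, -0.7, -0.4]
gripper_width: 0.0402
```

```bash
python3 - <<'E'
from h import *
Q=rodframe();M=Q.as_matrix();pre=P+(.019-.11)*M[:,2]
s=manip.sense();print(s['t'],s['position'],s['qpos'],s['joint_velocities']);go(pre+[0,.0,.08],Q);go(pre,Q)
E
```

```text
8.4 [ 0.4999 -0.0712  0.3061] [ 0.2152  0.3152  1.5287 -0.6305  1.6216  0.4797] [ 0.0022  0.3155  0.4512 -1.1735  0.1234  0.3097]
shift mm [-99.8  -9.6  99.9] turn deg [  0.7 -13.5   1.6]
shift mm [-48.1  -8.6 161. ] turn deg [  0.7 -13.5   1.6]
```

Call:
{"name": "carry_out", "arguments": {"moves": [-15,-2,30,0,-5,0,40,-27,-4,65,1,-10,1,40,-38,-6,105,1,-13.5,1.6,40,-48,-8,145,1,-13.5,1.6,40,-48,-8,161,0.7,-13.5,1.6,40]}}

```text
t: 8.9
position: [0.4611, -0.2078, 0.2104]
tcp_rot: [0.278, 0.697, 0.557, -0.355]
contact_force: [0.6, -0.1, 0.7]
gripper_width: 0.0401
```

```bash
python3 - <<'E'
from h import *
Q=rodframe();M=Q.as_matrix();
s=manip.sense();print(s['t'],s['position'],s['qpos']);go(P+(.019-.11)*M[:,2],Q);go(P+.019*M[:,2],Q)
a,b=[vision.snapshot(n)[:,:,::-1] for n in("side","top")]
cv2.imwrite("pics/m4.png",np.hstack([cv2.resize(a[40:240,300:500],None,fx=2,fy=2,interpolation=2),cv2.resize(b[160:360,360:560],None,fx=2,fy=2,interpolation=2)]))
E
```

```text
8.9 [ 0.4611 -0.2078  0.2104] [ 0.0766  0.4432  1.8023 -0.8942  1.3895  0.7037]
shift mm [-2.7  1.8 -3.1] turn deg [-0.3 -0.1  0.3]
shift mm [ -3.    2.4 106.9] turn deg [-0.3 -0.1  0.3]
```

View pics/m4.png

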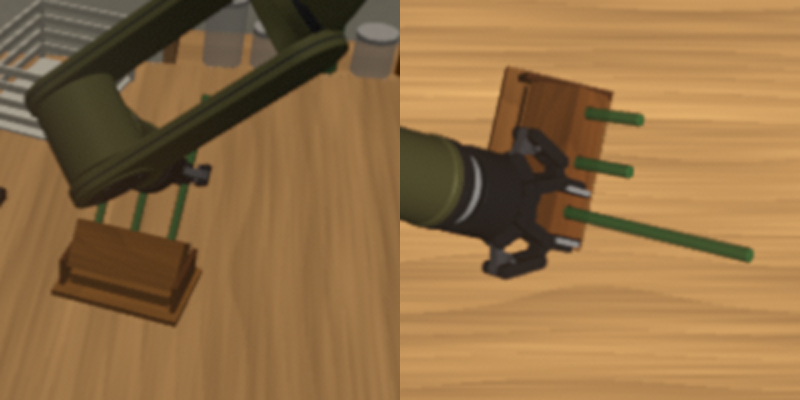

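The top crop shows the open jaws straddling the long rod: fingertips at crop (577,190) and (567,243), rod at about (571,215). I'll take the rod 10 mm higher for clearance to the short rod.

Call:
{"name": "carry_out", "arguments": {"moves": [-13,2,15,0,0,0,40,-13,2,40,0,0,0,40,-13,2,65,0,0,0,40,-13,2,90,0,0,0,40,-13,2,105,0,0,0,40]}}

```text
t: 9.5
position: [0.4452, -0.2973, 0.1611]
tcp_rot: [0.28, 0.698, 0.557, -0.352]
contact_force: [0.5, 0.6, 0.5]
gripper_width: 0.0397
```

Call:
{"name": "carry_out", "arguments": {"moves": [0,0,0,0,0,0,25,0,0,0,0,0,0,15,0,0,0,0,0,0,5,0,0,0,0,0,0,5,0,0,0,0,0,0,5], "newtons": 60}}

```text
t: 10.0
position: [0.4449, -0.2967, 0.1616]
tcp_rot: [0.28, 0.698, 0.557, -0.353]
contact_force: [0.1, 1.8, 0.4]
gripper_width: 0.0111
```

```bash
python3 - <<'E'
from h import *
Q=rodframe();M=Q.as_matrix();
s=manip.sense();print(s);go(P+.019*M[:,2]+.01*d,Q)
E
```

```text
{'t': 10.0, 'qpos': array([-0.0936,  0.4932,  1.8994, -1.0274,  1.1989,  0.7586]), 'joint_velocities': array([-0.0032,  0.0015,  0.0021, -0.0035, -0.0016, -0.0009]), 'tau': array([ -0.212 , -44.7687, -13.0245,  -3.2669,   3.2169,   0.0454]), 'position': array([ 0.4449, -0.2967,  0.1616]), 'tcp_rot': array([ 0.2805,  0.6977,  0.5571, -0.3525]), 'contact_force': array([0.072 , 1.8178, 0.3743]), 'ft_torque': array([ 0.3969, -0.0466, -0.0426]), 'gripper_width': 0.011118678618823912}
shift mm [ 1.3 -2.2  5.3] turn deg [-0.  -0.2  0.1]
```

An opening of 11 mm on a 14 mm rod means it may sit near the pad edge. I'll reopen, go 6 mm deeper and regrip.

Call:
{"name": "carry_out", "arguments": {"moves": [0,0,0,0,0,0,36,0,0,0,0,0,0,36,0,-2,3,0,0,0,36,0,-2,6,0,0,0,36,0,-2,6,0,0,0,36]}}

```text
t: 10.5
position: [0.4407, -0.3017, 0.1572]
tcp_rot: [0.28, 0.698, 0.557, -0.353]
contact_force: [0.3, -0.0, 0.0]
gripper_width: 0.0359
```

Call:
{"name": "carry_out", "arguments": {"moves": [0,0,0,0,0,0,25,0,0,0,0,0,0,15,0,0,0,0,0,0,5,0,0,0,0,0,0,5,0,0,0,0,0,0,5], "newtons": 60}}

```text
t: 11.0
position: [0.4414, -0.3014, 0.1576]
tcp_rot: [0.28, 0.698, 0.557, -0.353]
contact_force: [-0.0, 0.6, 1.1]
gripper_width: 0.0118
```

```bash
python3 - <<'E'
from h import *
s=manip.sense();print(s['contact_force'],s['gripper_width'],s['position'])
a,b=[vision.snapshot(n)[:,:,::-1] for n in("side","top")]
cv2.imwrite("pics/m5.png",np.hstack([cv2.resize(a[60:210,310:460],None,fx=2.6,fy=2.6,interpolation=2),cv2.resize(b[190:340,410:560],None,fx=2.6,fy=2.6,interpolation=2)]))
E
```

```text
[-0.0388  0.5628  1.1264] 0.011771336923535491 [ 0.4414 -0.3014  0.1576]
```

View pics/m5.png

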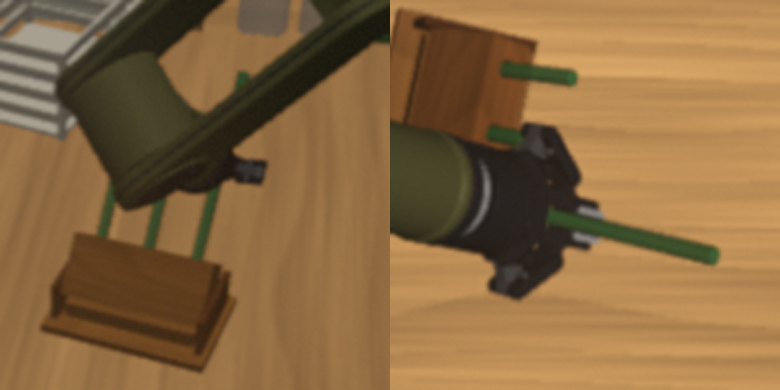

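The rod passes between the pads at right-crop (590,225), and the short rod beside it is clear. Drawing it out along its axis (tool −x).

Call:
{"name": "carry_out", "arguments": {"moves": [-5,0,0,0,0,0,5,-15,0,0,0,0,0,5,-30,0,0,0,0,0,5,-45,0,0,0,0,0,5,-60,0,0,0,0,0,5]}}

```text
t: 11.6
position: [0.4327, -0.3369, 0.2069]
tcp_rot: [0.28, 0.698, 0.557, -0.353]
contact_force: [0.4, 0.0, -1.2]
gripper_width: 0.0115
```

Call:
{"name": "carry_out", "arguments": {"moves": [-15,0,0,0,0,0,5,-30,0,0,0,0,0,5,-45,0,0,0,0,0,5,-60,0,0,0,0,0,5,-60,0,0,0,0,0,5]}}

```text
t: 12.1
position: [0.425, -0.3723, 0.2564]
tcp_rot: [0.281, 0.698, 0.556, -0.353]
contact_force: [0.3, -0.1, -1.2]
gripper_width: 0.0112
```

```bash
python3 - <<'E'
from h import *
s=manip.sense();print(s['contact_force'],s['gripper_width'],s['position'],s['qpos'])
a,b=[vision.snapshot(n)[:,:,::-1] for n in("side","top")]
for n,im in(("side",a),("top",b)):
    cv2.imwrite(f"pics/{n}6f.png",im);im=im.astype(int);B,g,r=[im[:,:,i] for i in range(3)];print(n,blobs((g>r+8)&(g>B+8),12))
cv2.imwrite("pics/m6.png",np.hstack([cv2.resize(a[20:220,300:500],None,fx=2,fy=2,interpolation=2),cv2.resize(b[170:370,400:600],None,fx=2,fy=2,interpolation=2)]))
go([.5651,.2525,.30],down(-7.6))
E
```

```text
[ 0.3451 -0.1466 -1.2253] 0.01121976199938245 [ 0.425  -0.3723  0.2564] [-0.2478  0.3388  1.8323 -1.0335  1.2142  0.4946]
side [(array([515.8,   8.6]), [505, 0, 24, 20, 380]), (array([460.,  62.]), [450, 48, 23, 28, 462]), (array([397.8, 108.1]), [390, 84, 16, 51, 141]), (array([351.3, 139.4]), [349, 130, 6, 21, 39]), (array([369.4, 143.5]), [367, 134, 6, 21, 43])]
top [(array([467.1, 217.9]), [453, 215, 29, 8, 122]), (array([471.1, 244.8]), [466, 242, 10, 7, 48]), (array([568.9, 296.4]), [531, 285, 76, 24, 455])]
shift mm [ 343.1   -3.2 -541.2] turn deg [-2.6 53.5 -4.9]
```

View pics/m6.png

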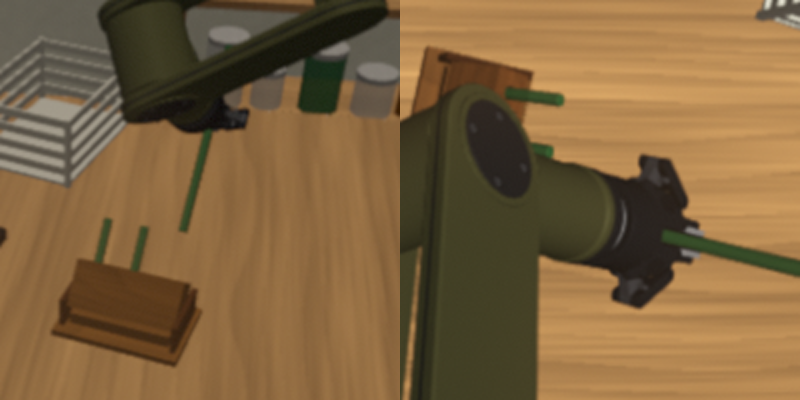

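The rod is fully out (left-crop lower end at (184,230)), both short rods are unmoved, and the grip is steady. Next I level it while rising.

```bash
python3 - <<'E'
from h import *
p=manip.sense()['position'];go(p+[0,0,.13],down(-7.6));go([.561,.2228,.386],down(-7.6))
E
```

```text
shift mm [-104.5   -0.3  -77.3] turn deg [-2.6 53.5 -4.9]
shift mm [ 256.2   -0.8 -568.3] turn deg [-2.6 53.5 -4.9]
```

Call:
{"name": "carry_out", "arguments": {"moves": [-21,0,-16,0,7,0,5,-42,0,-31,-1,15,-1,5,-63,0,-47,-1,23,-2,5,-84,0,-62,-2,31,-3,5,-104,0,-77,-2,39,-4,5]}}

```text
t: 12.7
position: [0.4258, -0.3697, 0.3857]
tcp_rot: [0.077, 0.75, 0.649, -0.097]
contact_force: [-0.4, -0.9, -1.5]
gripper_width: 0.0116
```

```bash
python3 - <<'E'
from h import *
s=manip.sense();print(s['position'],s['gripper_width'],s['qpos']);go([.561,.2228,.386],down(-7.6))
E
```

```text
[ 0.4258 -0.3697  0.3857] 0.011598481755601858 [-0.6448  0.1553  1.3587 -0.2224  1.5172 -0.5009]
shift mm [ 587.1   47.9 -149.4] turn deg [-0.7 14.2 -0.7]
```

Call:
{"name": "carry_out", "arguments": {"moves": [35,3,-9,0,5,0,5,75,6,-19,0,10,0,5,118,10,-30,0,14,-0.7,5,162,13,-41,-0.7,14,-0.7,5,206,17,-52,-0.7,14,-0.7,5]}}

```text
t: 13.2
position: [0.4735, -0.1622, 0.3807]
tcp_rot: [0.001, 0.754, 0.657, -0.005]
contact_force: [0.4, -0.0, -0.9]
gripper_width: 0.0118
```

```bash
python3 - <<'E'
from h import *
s=manip.sense();print(s['position'],s['gripper_width'],s['qpos']);go([.561,.2228,.386],down(-7.6))
E
```

```text
[ 0.4735 -0.1622  0.3807] 0.011843915355592325 [-0.4077  0.1198  1.3865 -0.009   1.6381 -0.2709]
shift mm [393.3  33.9  -8.5] turn deg [-0.3  0.4 -0.3]
```

Call:
{"name": "carry_out", "arguments": {"moves": [42,4,0,0,0,0,5,84,7,0,0,0,0,5,126,11,0,0,0,0,5,168,14,0,0,0,0,5,210,18,0,0,0,0,5]}}

```text
t: 13.7
position: [0.5196, 0.0443, 0.379]
tcp_rot: [0.001, 0.753, 0.658, -0.005]
contact_force: [0.4, -0.2, -0.1]
gripper_width: 0.0117
```

Call:
{"name": "carry_out", "arguments": {"moves": [42,4,0,0,0,0,5,84,8,0,0,0,0,5,126,12,0,0,0,0,5,160,16,0,0,0,0,5,180,16,0,0,0,0,5]}}

```text
t: 14.2
position: [0.5601, 0.2215, 0.3766]
tcp_rot: [0.001, 0.752, 0.659, -0.005]
contact_force: [0.3, -0.5, -0.4]
gripper_width: 0.0116
```

```bash
python3 - <<'E'
from h import *
s=manip.sense();print(s['position'],s['gripper_width'],s['qpos']);go([.561,.2228,.177],down(-7.6))
for n in("side","top"):
    im=vision.snapshot(n)[:,:,::-1];cv2.imwrite(f"pics/{n}7f.png",im)
a,b=cv2.imread("pics/side7f.png"),cv2.imread("pics/top7f.png")
cv2.imwrite("pics/m7.png",np.hstack([cv2.resize(a[180:400,230:430],None,fx=2,fy=2,interpolation=2),cv2.resize(b[100:320,130:330],None,fx=2,fy=2,interpolation=2)]))
E
```

```text
[0.5601 0.2215 0.3766] 0.011602148981296637 [ 0.3105  0.2801  1.1876 -0.0066  1.683   0.4424]
shift mm [  3.4   1.8 199.5] turn deg [-0.3  0.6  0. ]
```

View pics/m7.png

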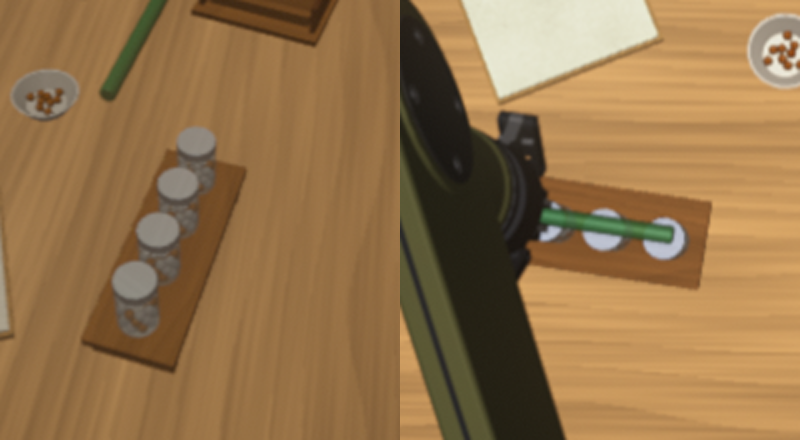

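All four jars stand in line and the rod runs along the row. Lowering to height.

Call:
{"name": "carry_out", "arguments": {"moves": [3,1,30,0,0,0,5,3,1,70,0,0,0,5,3,1,110,0,0,0,5,3,1,145,0,0,0,5,3,1,170,0,0,0,5]}}

```text
t: 14.8
position: [0.559, 0.2182, 0.2051]
tcp_rot: [0.001, 0.753, 0.658, -0.007]
contact_force: [1.0, -0.8, -0.9]
gripper_width: 0.0116
```

Call:
{"name": "carry_out", "arguments": {"moves": [0,0,10,0,0,0,5,0,0,17,0,0,0,5,0,0,20,0,0,0,5,0,0,20,0,0,0,5,0,0,20,0,0,0,5]}}

```text
t: 15.3
position: [0.5622, 0.22, 0.19]
tcp_rot: [0.003, 0.753, 0.658, -0.003]
contact_force: [-0.5, -0.1, -1.2]
gripper_width: 0.0113
```

```bash
python3 - <<'E'
from h import *
s=manip.sense();print(s['position'],s['gripper_width'],s['contact_force'])
for n in("side","top"):
    im=vision.snapshot(n)[:,:,::-1];cv2.imwrite(f"pics/{n}8f.png",im)
    im=im.astype(int);B,g,r=[im[:,:,i] for i in range(3)];m=(g>r+8)&(g>B+8);m[:60]=0
    print(n,blobs(m,12))
a,b=cv2.imread("pics/side8f.png"),cv2.imread("pics/top8f.png")
cv2.imwrite("pics/m8.png",np.hstack([cv2.resize(a[160:380,230:430],None,fx=2,fy=2,interpolation=2),cv2.resize(b[100:320,130:330],None,fx=2,fy=2,interpolation=2)]))
E
```

```text
[0.5622 0.22   0.19  ] 0.011349323280876735 [-0.4585 -0.1265 -1.1896]
side [(array([460.9,  70.1]), [450, 60, 20, 16, 146]), (array([351.3, 139.7]), [348, 130, 7, 21, 49]), (array([369.3, 144.1]), [366, 134, 7, 21, 50]), (array([303.6, 269.7]), [288, 235, 31, 66, 323])]
top [(array([253.4, 216.4]), [230, 210, 48, 13, 311]), (array([467.2, 217.9]), [453, 215, 29, 8, 117]), (array([462. , 243.2]), [448, 239, 28, 10, 126])]
```

View pics/m8.png

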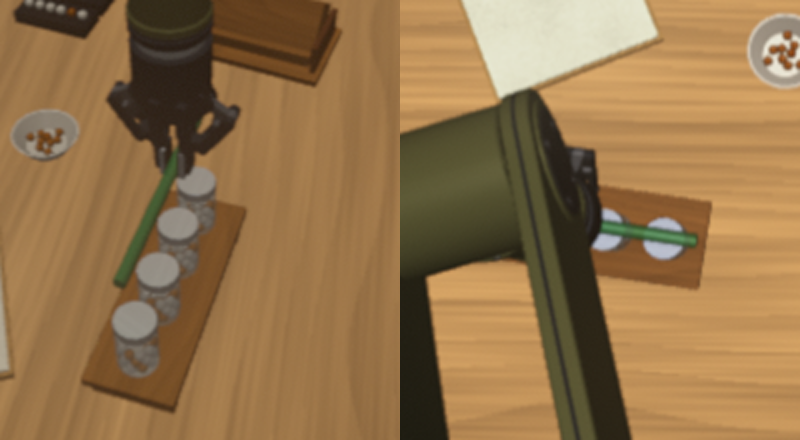

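```bash
python3 - <<'E'
from h import *
L={}
for n in("side","top"):
    im=cv2.imread(f"pics/{n}8f.png").astype(int);b,g,r=[im[:,:,i] for i in range(3)];m=(g>r+8)&(g>b+8)
    num,lab,st,ce=cv2.connectedComponentsWithStats(m.astype(np.uint8))
    i=[i for i in range(1,num) if 230<ce[i][0]<320 and 200<ce[i][1]<290 and st[i,4]>250][0]
    p=np.argwhere(lab==i)[:,::-1].astype(float);c=p.mean(0);v=np.linalg.eigh(np.cov(p.T))[1][:,1];q=(p-c)@v
    L[n]=[c+v*q.min(),c+v*q.max()]
print(L)
N=[np.cross(ray(n,L[n][0])[1],ray(n,L[n][1])[1]) for n in L];dd=np.cross(*N);dd/=np.linalg.norm(dd)
print('dir',dd,'elev',np.degrees(np.arcsin(dd[2])),'az',np.degrees(np.arctan2(dd[1],dd[0])))
o=[C[n]['T'][:3,3] for n in L]
for y in(.1,.25,.35): print(np.linalg.solve(np.vstack([N[0],N[1],[0,1,0]]),[N[0]@o[0],N[1]@o[1],y]))
es=max(L['side'],key=lambda e:e[1]);et=max(L['top'],key=lambda e:e[0])
for z in(.2,.21): A,B=onz('side',es,z),onz('top',et,z);print(z,A,B,np.linalg.norm(A-B),(A+B)/2)
s=manip.sense();print(s['position']);go([.561,.2228,.177],down(-7.6))
E
```

```text
{'side': [array([319.1121, 235.5056]), array([289.6548, 300.2977])], 'top': [array([277.2967, 220.0833]), array([229.8847, 212.7449])]}
dir [ 0.1378  0.9899 -0.0336] elev -1.92623753318188 az 82.07615146715233
[0.5441 0.1    0.2149]
[0.565  0.25   0.2098]
[0.5789 0.35   0.2064]
0.2 [0.5835 0.3697 0.2   ] [0.5469 0.1179 0.2   ] 0.2544568043459421 [0.5652 0.2438 0.2   ]
0.21 [0.5812 0.3769 0.21  ] [0.5466 0.1172 0.21  ] 0.26199610603557777 [0.5639 0.247  0.21  ]
[0.562  0.22   0.1898]
shift mm [ 2.7 -1.4 12.8] turn deg [ 0.   0.4 -0.1]
```

The rod is level to 2°, at azimuth 82.1° against the row's 82.4°, with its middle at (0.564, 0.247, 0.21) against the shelf middle (0.565, 0.2525). Measured length is 0.262 m, which fits the 260 mm given. I lower it 12 mm, shift 4 mm, let it settle and check.

Call:
{"name": "carry_out", "arguments": {"moves": [2,0,4,0,0,0,5,4,0,8,0,0,0,5,4,0,12,0,0,0,5,4,0,12,0,0,0,5,4,0,12,0,0,0,5]}}

```text
t: 15.9
position: [0.5616, 0.2237, 0.1762]
tcp_rot: [0.002, 0.753, 0.658, -0.004]
contact_force: [-0.1, -0.2, -0.0]
gripper_width: 0.0115
```

Call:
{"name": "carry_out", "arguments": {"moves": [0,0,0,0,0,0,5,0,0,0,0,0,0,5,0,0,0,0,0,0,5,0,0,0,0,0,0,5,0,0,0,0,0,0,5]}}

```text
t: 16.4
position: [0.5619, 0.2237, 0.1767]
tcp_rot: [0.002, 0.753, 0.658, -0.004]
contact_force: [-0.3, 1.1, -1.0]
gripper_width: 0.0118
```

```bash
python3 - <<'E'
from h import *
s=manip.sense();print(s['position'],s['gripper_width'],s['contact_force'],s['joint_velocities'])
im=vision.snapshot("side")[:,:,::-1].astype(int);b,g,r=[im[:,:,i] for i in range(3)]
print([x for x in blobs((abs(b-r)<25)&(b>100),40) if x[0][1]>180])
print([x for x in blobs((g>r+8)&(g>b+8),25) if x[0][1]>125])
order.sign_off()
E
```

```text
[0.5619 0.2237 0.1767] 0.011764790256911649 [-0.2707  1.0779 -1.0263] [ 0.0019 -0.0025  0.0006  0.0007 -0.0006 -0.0005]
[(array([329.9, 251.3]), [322, 244, 15, 14, 133]), (array([319.1, 271.3]), [310, 263, 19, 17, 242]), (array([309. , 294.7]), [299, 286, 20, 18, 272]), (array([297.1, 319.9]), [287, 311, 21, 19, 318])]
[(array([351.3, 139.7]), [348, 130, 7, 21, 49]), (array([369.3, 144.1]), [366, 134, 7, 21, 53]), (array([303.7, 275.7]), [288, 242, 30, 65, 326])]
the job is handed in; nothing more can be done
```

The job is handed in. The stray jar stands released on the dot, and the arm is holding the long rod level and still over the row, at about 16.4 s of the 53 s allowed.

- **Stray jar:** its lid sits within about 2 mm of the dot in the side view, and all four jars stand in one line.
- **Rod:** before the last small shift I measured it about 2° off level and 0.3° off the row direction. Its middle was 6 mm from the shelf middle, at about 0.21 m. I then lowered it 12 mm and moved it 4 mm along the row. By the arm's own reading, the rod's middle is now about 0.195 m above the table, with its underside about 8 cm above the lids. I did not measure the rod again with both cameras after that shift.
- **Left alone:** jars A and B and both short rods show no measurable movement in the side view. The lid of jar C is partly hidden by the gripper, so its roughly 2-pixel shift is probably from that. The dish looked unmoved in the pictures, but I did not measure it.
- **Grip reading:** the fingers read 11.8 mm on the 14 mm rod. The first grip, reading 11.1 mm, was reopened and taken 6 mm deeper. I put the rest down to the fingers yielding at 60 N. The rod did not slip.

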